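# Bleed the bench air block with the hand coupler

## Robot

A 7-joint arm with a two-finger parallel gripper is mounted at the origin on the work surface. World frame = base frame: x ahead of the robot, y to its left, z up, the work surface at z = 0. Lengths are in m, angles in rad, forces in N, time in s.
With the tool pointing down it reaches from about 0.35 to 0.9 m from the base axis. Payload 19.9 kg.
Tool frame: the origin (TCP) lies on the centre line of the jaws, within the pads' length; the fingertips stand 17 mm ahead of it and the grasp point (between the pads) lies 2 mm behind it; z points along the fingers, y is the direction in which the jaws open and shut (so a half turn about z gives the same grasp; the last joint's range is limited). The gripper opens to 94 mm and grips with 3 to 60 N. Pads are 16 mm wide; open, the fingers measure 119 mm over their backs; the gripper's body (75 mm by 177 mm) begins 78 mm behind the grasp point.
Start: joints at [-0.042, 0.417, -0.01, 1.614, 0.005, 1.111, -0.053], TCP at [0.625, 0, 0.222] pointing down, gripper open.
Joint ranges: [-2.81, 2.81], [-0.39, 2.02], [-1.27, 1.25], [0.06, 2.57], [-1.19, 4.33], [0.19, 2], [-2.82, 2.82]. Speed limits (rad/s): [1.89, 1.89, 2.39, 2.39, 3.01, 3.01, 3.01].

## Interface

Orientations are given as a rotation vector (axis times angle).
In Python, from cell import manip gives the robot as it stands.
- The arm moves only by the tool send_rows, never from a script. Its argument "targets" is a list of rows, each an object with "linear": the shift along the tool's x, y, z in m, a list of three; "twist": the turn, a rotation vector about the tool's x, y, z in rad, a list of three; "grip": the opening, from 0 (shut) to 1 (fully open). A call has 1 to 5 rows; each row shifts and turns the pose as measured when the row begins, along the tool's axes as they then stand; what a row does not reach is not made up. A row lasts 1/10 s, in which the tool goes at most 50 mm and 8.59 degrees, less where a joint would pass 70% of its speed; a pose out of reach is approached as far as the arm can. A call is refused whole if a number of a shift passes 0.05 or a number of a turn 0.15, either way. A call with a gripper value outside its range is refused whole. The fingers move at their own pace and stop on an object; "newtons" is the grip in N (left out, the last holds). Time passes only in rows, so rows that do not move let the fingers close. It gives the time, the measured TCP pose, the force and the opening at its end, in the units of the state.
- manip.get_obs(): the state, without advancing time (a new reading comes with each control period).
- manip.snapshot(name): name is "scene" or "side" or "wrist"; returns a dict with "color" (420x560x3 uint8, blue, green, red), "depth" (420x560 float32, m along the optical axis (not along the pixel's ray), 0 where there is no reading), "fx", "fy", "cx", "cy" (pixels), "k1" (the pictures are not rectified: a ray, as slopes to the right and down, at radius r is drawn at 1 + k1 r^2 times it, then the intrinsics apply), "origin" and "orientation" of the camera in the world; the wrist camera has in their place "mount" (4x4, takes a point from camera to tool coordinates, whose origin is the TCP and whose axes are the flange's). Camera axes: x right, y up, looking along -z (the intrinsics and any distortion apply to the point x, -y, -z); pixel columns grow to the right and rows downward; lengths in m; the calibration is good to about 2 mm. A picture is of the moment at which its call begins: read the wrist's pose just before it.
- manip.job_done(): hands the job in, once; it reports no verdict.
The state is a dict: "clock": time; "joint_pos": joint angles; "dq": joint speeds; "joint_torque": joint torques, N m; "eef_pos": TCP position; "eef_rot": TCP orientation; "ft_force": force on the tool from outside, world axes, zero at the start; "moment": the same for the moment, N m; "opening": finger opening in m.
Only numpy, scipy, OpenCV 4.12 (cv2) and the standard library are available. Lean on these libraries where they do the work, as an engineer would, in place of code of your own. Each camera call takes 0.05 s, during which the arm holds its last target. There are 200 camera calls.

## Task

Bleed the air block: lift the hand coupler out of its rest, press it squarely onto the block's tilted nipple until it snaps over the two spring bumps, and push on until it is fully home with the valve pin pressed in. The pin's spring pushes back, so finish while still gripping the coupler and holding it fully home; do not let go. Leave the iron stand, the solder spool and the tip-cleaning tin where they are.

Things in the scene. Friction and masses are not known exactly. Their poses are not given: they have to be found in the camera images.
- coupler_grip (a point): Centre of the hand coupler's black grip. The coupler is loose, 220 g, 95 mm tall, upright in its rest at the start, z up its axis. Above its mouth: steel sleeve 30 mm in diameter to 36 mm, round flange 43 mm in diameter to 42 mm, grip 26 x 26 mm square (flats face its x and y) to 90 mm, button to 95 mm. This point is on the axis, 66 mm above the mouth; fingertips may bear on the flange.
- coupler_mouth (a point): Centre of the open mouth at the coupler's lower end, z pointing up its axis to the grip. The round bore flares in from about 22 mm diameter at the mouth to a 16 mm throat 4 to 8 mm up, then widens to a 22 mm chamber; the chamber's flat roof is 30 mm above the mouth.
- rest: Fixed rest of the coupler: dark 90 x 90 x 6 mm plate (origin at the centre of its underside, on the bench) with a black upright cup in its middle, 35 mm inside diameter, 45 mm outside, rim 26 mm above the bench. The coupler's mouth stands on the plate, 6 mm above the bench.
- nipple_seat (a point): Centre of the round steel seat (38 mm diameter) at the nipple's foot, 89 mm above the bench. z points out along the nipple's axis, leaning 25 degrees from vertical, roughly towards the robot; x lies in the plane of the lean, y is level. Fully home, the coupler's mouth rests on this seat with the axes in line (z to z).
- nipple: The fixed nipple; origin and axes as nipple_seat. Steel stem 14 mm in diameter, 26 mm long, tapered at the top, with two rounded spring bumps on its +y and -y sides, centred 18 mm above the seat, 20 mm over their tops. Forcing the throat over them takes about 10 to 15 N, from mouth about 21 mm above the seat; they snap out behind the throat at 10 to 6 mm. Let go, the coupler backs off some mm.
- nipple_top (a point): Top of the unpressed valve pin, on the nipple's axis 36 mm above the seat, axes as the seat's. The pin is brass, 6.4 mm in diameter, and stands 10 mm proud of the stem.
- valve_pin (a joint): How far the pin is pressed in, m: 0 free; the chamber's roof meets it with the mouth 6 mm above the seat, and it reads about 0.006 with the coupler fully home. Its spring pushes back with 2 N at first contact, 8 N when home.
- block: Fixed aluminium air block on a 140 x 104 mm plate; body 110 x 70 mm, 70 mm high, with a tilted nose bearing the nipple, and a round gauge 48 mm in diameter and 99 mm high at x = +34 mm. Origin at the centre of its underside on the bench, z up; the nipple leans towards the block's -x. The seat is at x -12, y 0, z 89 mm in this frame.
- iron_stand: Bystander: soldering iron standing in a black holder on a 110 x 80 mm base with a yellow sponge, about 205 mm tall. Origin at the centre of the underside.
- spool: Bystander: grey solder spool standing on end, 60 mm diameter, 50 mm high. Origin at the centre of the underside.
- tip_tin: Bystander: black tip-cleaning tin with brass wool, 76 mm diameter, about 55 mm high. Origin at the centre of the underside.
Mind the look-alikes: they are no part of the job. What is shaped like the part that bears coupler_grip but green or orange is not meant. What is shaped like the block but blue or purple is not meant.

How it is judged:
On the way, in this order (a step that is already met when the one before it is completed fails the run):
1. the coupler is lifted out of its rest in the fingers (height (world z) of coupler_mouth above 0.045 m and contact force between the fingers and coupler above 1 N), for 0.1 s.
2. the coupler has snapped over the bumps, squarely on the nipple (z of coupler_mouth in the frame of nipple_seat between -0.003 and 0.0065 m and distance between coupler_mouth and nipple_seat below 0.008 m and angle between the z axis of coupler_mouth and the z axis of nipple_seat, either way round below 0.12 rad), for 0.1 s.
At the end, for the whole second after the job is handed in: The coupler is snapped on and held fully home by the fingers: its mouth within 2 mm of the seat along the nipple and within 4 mm in all, axes within 0.1 rad, valve pin pressed in more than 4.2 mm with more than 3 N on it, fingers still gripping, coupler at rest (value of joint valve_pin above 0.0042 m and z of coupler_mouth in the frame of nipple_seat below 0.002 m and distance between coupler_mouth and nipple_seat below 0.004 m and angle between the z axis of coupler_mouth and the z axis of nipple_seat, either way round below 0.1 rad and contact force between coupler and valve_pin above 3 N and contact force between the fingers and coupler above 2 N and linear speed of coupler below 0.02 m/s); the arm keeps its last pose, push and grip.
It fails at once if the iron stand was disturbed (distance of iron_stand from where it was at the start of the episode above 0.02 m).
It fails at once if the solder spool was disturbed (distance of spool from where it was at the start of the episode above 0.02 m).
It fails at once if the tip-cleaning tin was disturbed (distance of tip_tin from where it was at the start of the episode above 0.02 m).
It also fails if it takes over 48 s, if anything falls off the work surface, if the arm or the gripper's body presses on something with over 40 N, if the wrist force passes 120 N, or if a joint passes its speed limit or range.

## Working session

There is one attempt and no reset: what is moved stays moved. The work goes in short steps, Python scripts to look and compute and a tool call to move; the robot and the scene stay as the last step left them, time stands still between calls to the robot, and variables do not carry over. Pictures are saved under pics/ and viewed, about 8 in all and at most 12, crops included, and the job is handed in when it is done.

Besides the shell and the picture viewer there is one more tool, called as a command line: name --argument value ..., lists and objects as JSON in quotes. send_rows: Moves the arm, as the interface text tells. Its arguments: {"type":"object","properties":{"targets":{"type":"array"},"newtons":{"type":"number"}},"required":["targets"]}

```bash
mkdir -p pics; ls; cat > h.py <<'E'
import numpy as np, cv2
from scipy.spatial.transform import Rotation as R
from cell import manip
def cam(name):
    o=manip.get_obs(); s=manip.snapshot(name)
    if 'mount' in s:
        T=np.eye(4);T[:3,:3]=R.from_rotvec(o['eef_rot']).as_matrix();T[:3,3]=o['eef_pos'];M=T@np.array(s['mount'])
    else:
        M=np.eye(4);q=np.array(s['orientation'],float)
        M[:3,:3]=q if q.shape==(3,3) else R.from_rotvec(q).as_matrix() if q.size==3 else R.from_quat(q).as_matrix()
        M[:3,3]=s['origin']
    s['M']=M; return s
def cloud(s):
    h,w=s['depth'].shape; v,u=np.mgrid[:h,:w].astype(float)
    xd=(u-s['cx'])/s['fx'];yd=(v-s['cy'])/s['fy'];x,y=xd.copy(),yd.copy()
    for _ in range(8):
        f=1+s['k1']*(x*x+y*y);x,y=xd/f,yd/f
    d=s['depth'];P=np.stack([x*d,-y*d,-d],-1)@s['M'][:3,:3].T+s['M'][:3,3]
    P[d==0]=np.nan; return P
E
python3 - <<'E'
from h import *
o=manip.get_obs();print(o)
for n in('scene','side','wrist'):
    s=cam(n);cv2.imwrite(f'pics/{n}0.png',s['color']);P=cloud(s);np.savez(f'{n}0.npz',P=P,c=s['color'],M=s['M'])
    print(n,s['fx'],s['k1'],s.get('orientation'),s['M'][:3,3],np.nanmin(P[...,2]))
a=[cv2.imread(f'pics/{n}0.png') for n in('scene','side')]
E
```

```text
pics
{'clock': 0.0, 'joint_pos': array([-0.04154181,  0.41795051, -0.01032954,  1.61415626,  0.00467767,
        1.11069614, -0.05299365]), 'dq': array([-5.70373264e-04,  5.87040902e-05,  4.81509426e-04, -1.43578088e-05,
       -1.47135435e-05, -4.42797016e-04,  5.28404419e-04]), 'joint_torque': array([ 3.52895018e-03, -8.51262331e+01,  6.40313700e-01, -4.25991547e+01,
       -4.87577857e-02,  1.87510403e-02,  1.73272206e-04]), 'eef_pos': array([6.24651931e-01, 3.73221200e-05, 2.21847320e-01]), 'eef_rot': array([-2.22080000e+00, -2.22095693e+00,  1.38103613e-03]), 'ft_force': array([1.15006862, 0.27891114, 0.27259301]), 'moment': array([ 0.02302962,  0.0080835 , -0.00170398]), 'opening': 0.09381459657324343}
scene 447.1317281780653 0.03182434078732864 [0.84929668 0.54329637 1.0934459 ] [ 1.36768545 -0.37897725  0.6949764 ] -0.7658854949045238
side 479.41445917946845 -0.04928048300839849 [ 0.41499449 -1.19288774 -2.23790214] [0.02156383 0.71847434 0.70637254] -0.7811424462676281
wrist 343.96618977927847 -0.0563266316987714 None [0.62566869 0.06971151 0.38413793] -0.003616962532328849
```

View pics/scene0.png

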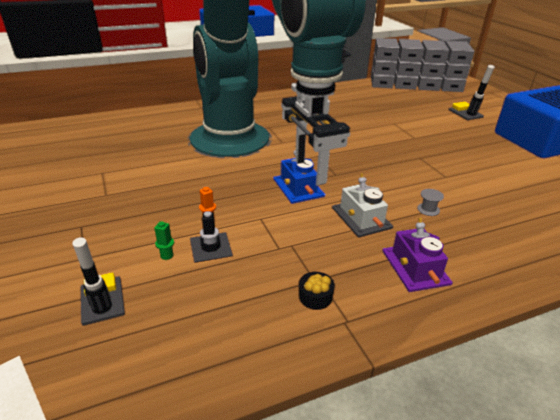

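View pics/side0.png

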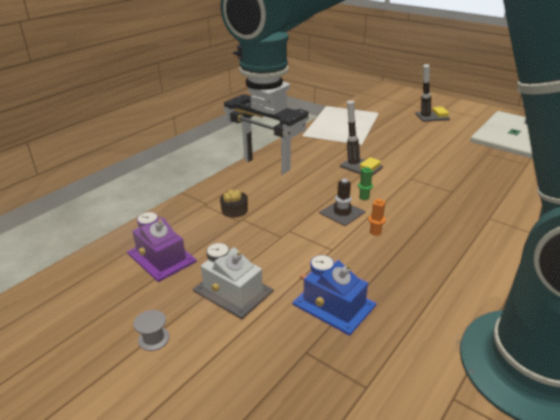

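Scene view: the black coupler stands in its rest at about (209,235), with the orange (207,198) and green (165,240) look-alikes beside it. The aluminium block is at (363,205). In the side view the coupler is at (343,200) and the block at (233,278).

```bash
python3 - <<'E'
from h import *
D={n:np.load(f'{n}0.npz') for n in('scene','side')}
seeds={'coupler':((209,225),(343,195)),'block':((363,205),(233,275)),'orange':((207,198),(377,215)),'green':((165,240),(366,180)),'tin':((316,285),(234,205)),'spool':((430,200),(150,330)),'iron':((95,290),(353,150)),'blue':((298,178),(335,290)),'purple':((420,255),(160,245))}
for k,v in seeds.items():
    print(k,[np.nanmedian(D[n]['P'][y-2:y+3,x-2:x+3].reshape(-1,3),0).round(3) for n,(x,y) in zip(D,v)])
for k,r in(('coupler',.065),('block',.1)):
  for n,(x,y) in zip(D,seeds[k]):
    P=D[n]['P'];c=np.nanmedian(P[y-2:y+3,x-2:x+3].reshape(-1,3),0)
    m=(np.hypot(P[...,0]-c[0],P[...,1]-c[1])<r)
    fl=P[m&(abs(P[...,2])<.004)]; print(k,n,'floor z',np.median(P[m][P[m][:,2]<.004][:,2]) )
    q=P[m]
    for a in np.arange(.002,.11,.008):
        s=q[(q[:,2]>a)&(q[:,2]<a+.008)]
        if len(s)>5:
            rc=cv2.minAreaRect((s[:,:2]*1000).astype(np.float32));print(' z%.3f'%a,len(s),s.mean(0).round(4),np.round(rc[0],1),np.round(rc[1],1),round(rc[2],1))
E
python3 - <<'E'
import cv2,numpy as np
a=cv2.imread('pics/scene0.png');b=cv2.imread('pics/side0.png')
f=lambda i,x,y,w:cv2.resize(i[y-w:y+w,x-w:x+w],(400,300) if 0 else (390,390),interpolation=cv2.INTER_CUBIC)
cv2.imwrite('pics/crop1.png',np.hstack([f(a,363,205,40),f(b,233,275,45)]))
E
```

```text
coupler [array([ 0.562, -0.215,  0.074]), array([ 0.539, -0.2  ,  0.063])]
block [array([0.609, 0.161, 0.068]), array([0.545, 0.207, 0.076])]
orange [array([ 0.449, -0.191,  0.071]), array([ 0.429, -0.178,  0.06 ])]
green [array([ 0.556, -0.315,  0.056]), array([ 0.532, -0.305,  0.064])]
tin [array([ 0.802, -0.06 ,  0.052]), array([ 0.759, -0.028,  0.038])]
spool [array([0.621, 0.359, 0.045]), array([0.585, 0.39 , 0.05 ])]
iron [array([ 0.689, -0.464,  0.082]), array([ 0.657, -0.45 ,  0.059])]
blue [array([0.433, 0.064, 0.066]), array([0.36 , 0.121, 0.075])]
purple [array([0.815, 0.179, 0.068]), array([0.745, 0.227, 0.07 ])]
coupler scene floor z -0.0008911861813742927
 z0.002 618 [ 0.5614 -0.2179  0.0043] [ 561.2 -216.3] [ 89.6 112.9] 83.4
 z0.010 53 [ 0.5644 -0.2179  0.0143] [ 555.1 -216.6] [42.6 34.8] 82.8
 z0.018 109 [ 0.56   -0.2161  0.0228] [ 554.7 -216.3] [44.4 35.8] 74.9
 z0.026 37 [ 0.5599 -0.2183  0.0293] [ 561.3 -222.4] [33.  21.9] 68.5
 z0.034 12 [ 0.5634 -0.2164  0.0383] [ 564.6 -215.6] [32.6  7.4] 84.8
 z0.042 105 [ 0.558  -0.2165  0.0458] [ 554.4 -215.6] [41.6 35.8] 80
[... 2700 characters left out ...]
[556.6 211.8] [125.6  57.2] 32.2
 z0.034 190 [0.5534 0.2104 0.038 ] [556.2 211.1] [125.6  58.6] 33.0
 z0.042 184 [0.5503 0.2083 0.0459] [557.1 211.4] [127.2  57.4] 32.0
 z0.050 186 [0.5506 0.2077 0.0541] [556.1 211.1] [126.5  56.5] 32.7
 z0.058 177 [0.55   0.2082 0.0621] [557.3 210.8] [128.2  57.6] 32.0
 z0.066 514 [0.5518 0.1982 0.0694] [571.7 186.3] [111.4  71.9] 0.7
 z0.074 230 [0.5522 0.1937 0.0777] [568.6 186.9] [62.2 67.9] 88.9
 z0.082 203 [0.5659 0.1988 0.0858] [575.6 198.8] [81.4 52.9] 37.8
 z0.090 367 [0.5896 0.1909 0.0946] [593.2 187.7] [63.9 65.4] 45.5
 z0.098 129 [0.5977 0.188  0.0994] [586.5 183.1] [80.5 43. ] 14.9
 z0.106 44 [0.5502 0.1894 0.1096] [551.6 187.8] [15.5 16.2] 17.6
```

View pics/wrist0.png

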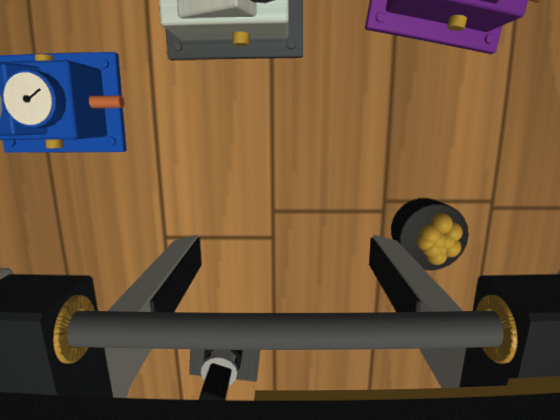

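Wrist view: it shows the look-alike blocks, part of the real block at the top, and the tin at (430,232). The coupler is partly hidden by the gripper at (217,370). I'll shift to a viewpoint where the coupler lies clear of the fingers.

send_rows --targets '[{"linear": [-0.05, -0.013, -0.006], "twist": [0, 0, 0], "grip": 1}, {"linear": [-0.05, -0.013, -0.006], "twist": [0, 0, 0], "grip": 1}, {"linear": [-0.05, -0.013, -0.006], "twist": [0, 0, 0], "grip": 1}, {"linear": [-0.05, -0.013, -0.006], "twist": [0, 0, 0], "grip": 1}, {"linear": [-0.05, -0.013, -0.006], "twist": [0, 0, 0], "grip": 1}]' --newtons 40

```text
clock: 0.65
eef_pos: [0.5624, -0.2385, 0.2492]
eef_rot: [-2.203, -2.233, 0.0]
ft_force: [0.5, -0.5, 0.1]
opening: 0.0941
```

send_rows --targets '[{"linear": [-0.05, -0.013, -0.006], "twist": [0, 0, 0], "grip": 1}, {"linear": [0, 0, 0], "twist": [0, 0, 0], "grip": 1}]'

```text
clock: 0.85
eef_pos: [0.5473, -0.2939, 0.2553]
eef_rot: [-2.214, -2.224, 0.004]
ft_force: [-0.0, 0.7, -0.7]
opening: 0.094
```

```bash
cat > look.py <<'E'
from h import *
import sys
n=sys.argv[1]
o=manip.get_obs();print(o['clock'],o['eef_pos'].round(4),o['eef_rot'].round(4),o['opening'])
s=cam('wrist');P=cloud(s);np.savez(n+'.npz',P=P,c=s['color'],M=s['M']);cv2.imwrite(f'pics/{n}.png',s['color'])
print(s['M'].round(3).tolist())
E
python3 look.py w1; python3 - <<'E'
import sys;sys.path.insert(0,'.')
from h import *
P=np.load('w1.npz')['P'];m=np.hypot(P[...,0]-.548,P[...,1]+.213)<.07;q=P[m]
for a,b in((.003,.009),(.02,.029),(.043,.05),(.055,.08),(.09,.0975),(.0985,.105)):
    s=q[(q[:,2]>a)&(q[:,2]<b)]
    if len(s)>5:
        rc=cv2.minAreaRect((s[:,:2]*1000).astype(np.float32));print(a,len(s),s.mean(0).round(4),np.round(rc[0],1),np.round(rc[1],1),round(rc[2],1))
E
```

```text
0.85 [ 0.5473 -0.2939  0.2553] [-2.2136 -2.2242  0.0039] 0.09396818106631312
[[1.0, -0.005, 0.002, 0.548], [0.004, 0.97, 0.241, -0.224], [-0.003, -0.241, 0.97, 0.418], [0.0, 0.0, 0.0, 1.0]]
0.003 4585 [ 0.5483 -0.2124  0.006 ] [ 548.6 -209.2] [97.8 92.1] 84.1
0.02 86 [ 0.5485 -0.2218  0.0262] [ 547.9 -213.6] [45.6 44.9] 84.9
0.043 526 [ 0.5478 -0.2155  0.0483] [ 547.8 -213.5] [42.4 42.3] 35.3
0.09 564 [ 0.5478 -0.2135  0.0959] [ 547.8 -213.5] [26.2 26. ] 69.5
0.0985 255 [ 0.5477 -0.2135  0.1014] [ 547.7 -213.6] [14.9 15.5] 45.9
```

View pics/w1.png

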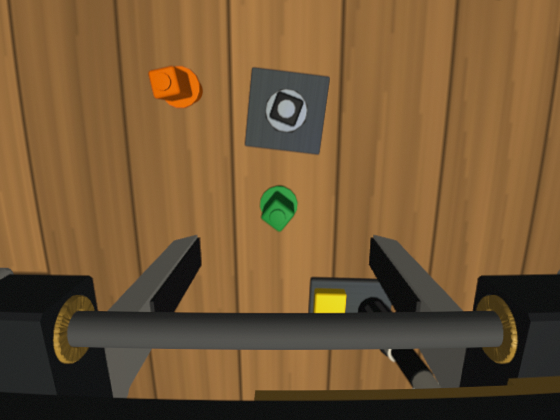

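The wrist view shows the coupler clearly at (287,108), between orange (165,83) and green (279,212). The measured sizes agree with the given ones (26 mm grip, 42 mm flange, top at 101 mm). The centre is (0.5478, -0.2135) and the grip yaw is -20.5°.

send_rows --targets '[{"linear": [0.04, 0, 0.02], "twist": [0, 0, 0], "grip": 0.65}, {"linear": [0.04, 0, 0.02], "twist": [0, 0, 0], "grip": 0.65}, {"linear": [0, 0, 0], "twist": [0, 0, 0.13], "grip": 0.65}, {"linear": [0, 0, 0], "twist": [0, 0, 0.13], "grip": 0.65}, {"linear": [0, 0, 0], "twist": [0, 0, 0.1], "grip": 0.65}]'

```text
clock: 1.4
eef_pos: [0.5478, -0.2032, 0.2119]
eef_rot: [-2.577, -1.784, 0.003]
ft_force: [-0.1, -0.2, 0.4]
opening: 0.0613
```

send_rows --targets '[{"linear": [0, 0, 0], "twist": [0, 0, 0], "grip": 0.65}]'

```text
clock: 1.5
eef_pos: [0.548, -0.2018, 0.2117]
eef_rot: [-2.577, -1.784, 0.004]
ft_force: [-0.7, 0.1, -0.6]
opening: 0.0611
```

```bash
cat > err.py <<'E'
from h import *
import sys
# target: px py pz, yaw of tool y (deg), lean (deg)
def err(p,yaw,lean=0,latyaw=0):
    o=manip.get_obs();Rc=R.from_rotvec(o['eef_rot'])
    z=np.array([np.sin(np.radians(lean))*np.cos(np.radians(latyaw)),np.sin(np.radians(lean))*np.sin(np.radians(latyaw)),-np.cos(np.radians(lean))])
    y=np.array([np.cos(np.radians(yaw)),np.sin(np.radians(yaw)),0])
    # jaw direction after leaning: rotate untilted frame by the minimal turn
    ax=np.cross([0,0,-1],z); s=np.linalg.norm(ax)
    L=R.from_rotvec(ax/s*np.arcsin(s)) if s>1e-9 else R.identity()
    y=L.apply(y); x=np.cross(y,z); Rt=R.from_matrix(np.stack([x,y,z],1))
    print('t',o['clock'],'pos',o['eef_pos'].round(4),'F',o['ft_force'].round(1),'open',round(o['opening'],4))
    print('shift tool',Rc.inv().apply(np.array(p)-o['eef_pos']).round(4),'turn tool',(Rc.inv()*Rt).as_rotvec().round(4))
if __name__=='__main__':
    a=[float(x) for x in sys.argv[1:]];err(a[:3],*a[3:])
E
python3 err.py .5478 -.2135 .0665 -20.5
```

```text
t 1.5 pos [ 0.548  -0.2018  0.2117] F [-0.7  0.1 -0.6] open 0.0611
shift tool [-0.0114  0.005   0.1451] turn tool [-0.0077 -0.0026 -0.0019]
```

send_rows --targets '[{"linear": [-0.011, 0.005, 0.03], "twist": [-0.008, -0.003, -0.002], "grip": 0.65}, {"linear": [0, 0, 0.04], "twist": [0, 0, 0], "grip": 0.65}, {"linear": [0, 0, 0], "twist": [0, 0, 0], "grip": 0.65}, {"linear": [0, 0, 0], "twist": [0, 0, 0], "grip": 0.65}]'

```text
clock: 1.9
eef_pos: [0.5505, -0.2112, 0.1414]
eef_rot: [2.566, 1.81, 0.003]
ft_force: [0.8, 0.7, 1.3]
opening: 0.0613
```

```bash
python3 err.py .5478 -.2135 .0665 -20.5
```

```text
t 1.9 pos [ 0.5505 -0.2112  0.1414] F [0.8 0.7 1.3] open 0.0613
shift tool [-0.0031 -0.0019  0.0749] turn tool [ 0.0024 -0.0007  0.0158]
```

send_rows --targets '[{"linear": [-0.003, -0.002, 0.02], "twist": [0.002, 0, 0.015], "grip": 0.65}, {"linear": [0, 0, 0.02], "twist": [0, 0, 0], "grip": 0.65}, {"linear": [0, 0, 0.02], "twist": [0, 0, 0], "grip": 0.65}, {"linear": [0, 0, 0], "twist": [0, 0, 0], "grip": 0.65}, {"linear": [0, 0, 0], "twist": [0, 0, 0], "grip": 0.65}]'

```text
clock: 2.4
eef_pos: [0.5525, -0.2133, 0.0892]
eef_rot: [2.568, 1.798, 0.012]
ft_force: [0.0, -0.5, 0.1]
opening: 0.0609
```

```bash
python3 err.py .5478 -.2135 .0665 -20.5
```

```text
t 2.4 pos [ 0.5525 -0.2133  0.0892] F [ 0.  -0.5  0.1] open 0.0609
shift tool [-0.0018 -0.0046  0.0227] turn tool [ 0.0098 -0.0023  0.0083]
```

send_rows --targets '[{"linear": [-0.002, -0.005, 0.012], "twist": [0.01, -0.002, 0.008], "grip": 0.65}, {"linear": [0, 0, 0.01], "twist": [0, 0, 0], "grip": 0.65}, {"linear": [0, 0, 0], "twist": [0, 0, 0], "grip": 0.65}, {"linear": [0, 0, 0], "twist": [0, 0, 0], "grip": 0.65}]'

```text
clock: 2.8
eef_pos: [0.5485, -0.2139, 0.0691]
eef_rot: [2.579, 1.79, 0.004]
ft_force: [-0.6, 1.1, -0.2]
opening: 0.0608
```

```bash
python3 err.py .5478 -.2135 .0665 -20.5
```

```text
t 2.8 pos [ 0.5485 -0.2139  0.0691] F [-0.6  1.1 -0.2] open 0.0608
shift tool [ 0.0001 -0.0008  0.0026] turn tool [ 0.0031 -0.0005  0.0006]
```

send_rows --targets '[{"linear": [0, -0.001, 0.003], "twist": [0.003, 0, 0], "grip": 0.65}, {"linear": [0, 0, 0], "twist": [0, 0, 0], "grip": 0}, {"linear": [0, 0, 0], "twist": [0, 0, 0], "grip": 0}, {"linear": [0, 0, 0], "twist": [0, 0, 0], "grip": 0}, {"linear": [0, 0, 0], "twist": [0, 0, 0], "grip": 0}]' --newtons 50

```text
clock: 3.3
eef_pos: [0.5478, -0.2136, 0.0664]
eef_rot: [2.581, 1.792, 0.001]
ft_force: [-0.1, 0.1, 0.5]
opening: 0.0326
```

send_rows --targets '[{"linear": [0, 0, 0], "twist": [0, 0, 0], "grip": 0}, {"linear": [0, 0, 0], "twist": [0, 0, 0], "grip": 0}]'

```text
clock: 3.5
eef_pos: [0.5478, -0.2136, 0.0665]
eef_rot: [2.58, 1.792, 0.001]
ft_force: [-0.6, 0.2, -0.8]
opening: 0.0259
```

```bash
python3 err.py .5478 -.2135 .0665 -20.5
```

```text
t 3.5 pos [ 0.5478 -0.2136  0.0665] F [-0.6  0.2 -0.8] open 0.0259
shift tool [ 0. -0. -0.] turn tool [ 0.0005 -0.0006  0.0008]
```

send_rows --targets '[{"linear": [0, 0, -0.015], "twist": [0, 0, 0], "grip": 0}, {"linear": [0, 0, -0.02], "twist": [0, 0, 0], "grip": 0}, {"linear": [0, 0, -0.03], "twist": [0, 0, 0], "grip": 0}, {"linear": [0, 0, -0.04], "twist": [0, 0, 0], "grip": 0}, {"linear": [0, 0, -0.04], "twist": [0, 0, 0], "grip": 0}]'

```text
clock: 4.0
eef_pos: [0.5446, -0.2126, 0.2145]
eef_rot: [-2.575, -1.787, 0.009]
ft_force: [1.0, -0.5, -2.7]
opening: 0.026
```

send_rows --targets '[{"linear": [0, 0, -0.04], "twist": [0, 0, 0], "grip": 0}, {"linear": [0, 0, 0], "twist": [0, 0, 0], "grip": 0}]'

```text
clock: 4.2
eef_pos: [0.546, -0.2134, 0.2636]
eef_rot: [-2.58, -1.79, 0.0]
ft_force: [0.1, 1.2, -1.9]
opening: 0.0257
```

```bash
python3 err.py .51 .075 .27 -20.5
```

```text
t 4.2 pos [ 0.546  -0.2134  0.2636] F [ 0.1  1.2 -1.9] open 0.0257
shift tool [ 0.2576 -0.1347 -0.0062] turn tool [-0.001  -0.0004  0.0002]
```

send_rows --targets '[{"linear": [0.042, -0.022, 0], "twist": [0, 0, 0], "grip": 0}, {"linear": [0.042, -0.022, 0], "twist": [0, 0, 0], "grip": 0}, {"linear": [0.042, -0.022, 0], "twist": [0, 0, 0], "grip": 0}, {"linear": [0.042, -0.022, 0], "twist": [0, 0, 0], "grip": 0}, {"linear": [0.042, -0.022, 0], "twist": [0, 0, 0], "grip": 0}]'

```text
clock: 4.7
eef_pos: [0.5145, 0.0223, 0.2659]
eef_rot: [2.589, 1.774, -0.0]
ft_force: [1.2, 0.9, -3.1]
opening: 0.026
```

send_rows --targets '[{"linear": [0.02, -0.01, 0], "twist": [0, 0, 0], "grip": 0}, {"linear": [0, 0, 0], "twist": [0, 0, -0.125], "grip": 0}, {"linear": [0, 0, 0], "twist": [0, 0, -0.125], "grip": 0}, {"linear": [0, 0, 0], "twist": [0, 0, -0.11], "grip": 0}, {"linear": [0, 0, 0], "twist": [0, 0, 0], "grip": 0}]'

```text
clock: 5.2
eef_pos: [0.5086, 0.0537, 0.2665]
eef_rot: [2.205, 2.236, -0.002]
ft_force: [-0.3, -0.0, -2.7]
opening: 0.0256
```

send_rows --targets '[{"linear": [0, 0, 0], "twist": [0, 0, 0], "grip": 0}, {"linear": [0, 0, 0], "twist": [0, 0, 0], "grip": 0}]'

```text
clock: 5.4
eef_pos: [0.5082, 0.0534, 0.2665]
eef_rot: [2.212, 2.229, -0.002]
ft_force: [0.1, 0.3, -1.4]
opening: 0.0255
```

```bash
python3 look.py w2; python3 err.py .51 .075 .27 1;  python3 - <<'E'
import sys;sys.path.insert(0,'.')
from h import *
P=np.load('w2.npz')['P'];m=np.hypot(P[...,0]-.571,P[...,1]-.185)<.1;q=P[m]
for a,b in((-.003,.003),(.004,.009),(.004,.012),(.066,.073),(.096,.103),(.105,.113),(.113,.117),(.118,.125)):
    s=q[(q[:,2]>a)&(q[:,2]<b)]
    if len(s)>5:
        rc=cv2.minAreaRect((s[:,:2]*1000).astype(np.float32));print(a,len(s),s.mean(0).round(4),np.round(rc[0],1),np.round(rc[1],1),round(rc[2],1))
E
```

```text
5.4 [0.5082 0.0534 0.2665] [ 2.2121  2.229  -0.0023] 0.025536347656013095
[[1.0, -0.007, -0.002, 0.508], [0.007, 0.97, 0.244, 0.123], [0.001, -0.244, 0.97, 0.429], [0.0, 0.0, 0.0, 1.0]]
t 5.45 pos [0.5082 0.0534 0.2666] F [ 0.1 -0.1 -1.9] open 0.0254
shift tool [ 0.0216  0.002  -0.0035] turn tool [-0.0001  0.0019 -0.0098]
-0.003 9294 [5.592e-01 1.699e-01 1.000e-04] [571.5 172.4] [199.3 174.4] 1.0
0.004 388 [0.5498 0.1632 0.0084] [573.2 185.9] [140.5 103.7] 0.8
0.004 2699 [0.5489 0.1642 0.0099] [573.2 185.9] [140.6 103.6] 0.7
0.066 2450 [0.5538 0.1798 0.0698] [573.5 186.1] [110.6  69.6] 0.7
0.096 2448 [0.604  0.1859 0.0987] [598.1 185.5] [60.  58.2] 43.7
0.105 229 [0.5533 0.184  0.1104] [553.3 185.9] [15.1 19.9] 3.7
0.113 72 [0.5542 0.1855 0.114 ] [554.3 185.8] [12.9  7.8] 74.3
0.118 56 [0.5473 0.1853 0.1215] [547.7 185.2] [4.9 7.7] 80.1
```

View pics/w2.png

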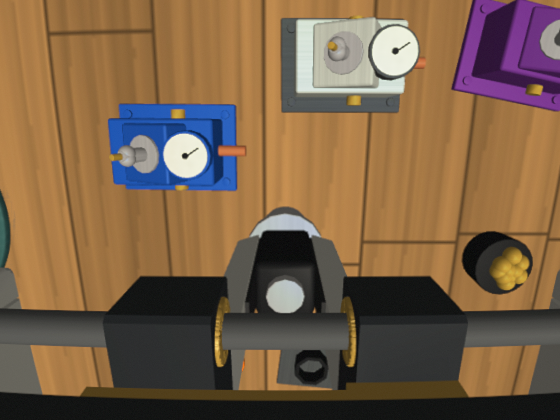

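Wrist view: the real block is at (350,65), with its nipple tip at (338,47). The held coupler is at (285,290). The measured plate is 140.6 x 103.6 mm and the body 110.6 x 69.6 mm, both as given. The block centre is (0.5733, 0.186) with yaw 0.7°, and the pin top at z 0.1215 matches the expected 0.1216. Next I tilt the tool, and use the same picture to check the coupler in the tool frame.

send_rows --targets '[{"linear": [0, 0, 0], "twist": [-0.11, 0, 0], "grip": 0}, {"linear": [0, 0, 0], "twist": [-0.11, 0, 0], "grip": 0}, {"linear": [0, 0, 0], "twist": [-0.11, 0, 0], "grip": 0}, {"linear": [0, 0, 0], "twist": [-0.1, 0, 0], "grip": 0}, {"linear": [0, 0, 0], "twist": [0, 0, 0], "grip": 0}]'

```text
clock: 5.95
eef_pos: [0.5081, 0.053, 0.2661]
eef_rot: [1.977, 1.974, 0.448]
ft_force: [-0.2, -0.1, -2.3]
opening: 0.0258
```

```bash
cat > tgt.py <<'E'
from err import *
import sys
h=float(sys.argv[1]); l=np.radians(25);yw=np.radians(.7)
seat=np.array([.5615,.1857,.089]);n=np.array([-np.sin(l)*np.cos(yw),-np.sin(l)*np.sin(yw),np.cos(l)])
err(seat+n*(.0605+h),.7,25,.7)
o=manip.get_obs();mouth=o['eef_pos']+R.from_rotvec(o['eef_rot']).apply([0,0,.0605])-seat
print('mouth along n %.4f'%(mouth@n),'F along n %.1f'%(o['ft_force']@n), 'moment',o['moment'].round(2))
E
python3 tgt.py .06; python3 - <<'E'
import sys;sys.path.insert(0,'.')
from h import *
P=np.load('w2.npz')['P'];Rt=R.from_rotvec([2.2121,2.229,-.0023])
q=(P-np.array([.5082,.0534,.2665]))@Rt.as_matrix()
q=q[250:330,240:330].reshape(-1,3)
for a,b in((-.037,-.0325),(-.032,-.027)):
    s=q[(q[:,2]>a)&(q[:,2]<b)&(abs(q[:,0])<.03)&(abs(q[:,1])<.012)];print(len(s),s.min(0).round(4),s.max(0).round(4),s.mean(0).round(4)) if len(s) else 0
E
```

```text
t 5.95 pos [0.5081 0.053  0.2661] F [-0.2 -0.1 -2.3] open 0.0258
shift tool [ 0.132  -0.0272  0.0626] turn tool [ 0.0081  0.0041 -0.013 ]
mouth along n 0.1233 F along n -2.0 moment [-0.05  0.73  0.01]
1101 [-0.0078 -0.0119 -0.0369] [ 0.0084  0.0084 -0.0326] [ 0.0007  0.0006 -0.0349]
1822 [-0.0109 -0.012  -0.0319] [ 0.0137  0.012  -0.027 ] [ 0.0044 -0.0002 -0.0296]
```

The coupler sits centred in the tool frame (button centre within 1 mm, axial offset 95.4 mm against 95 mm). Moving to the stand-off above the nipple.

send_rows --targets '[{"linear": [0.04, -0.008, 0.01], "twist": [0.008, 0.004, -0.013], "grip": 0}, {"linear": [0.04, -0.008, 0.01], "twist": [0, 0, 0], "grip": 0}, {"linear": [0.035, -0.008, 0.01], "twist": [0, 0, 0], "grip": 0}, {"linear": [0, 0, 0], "twist": [0, 0, 0], "grip": 0}, {"linear": [0, 0, 0], "twist": [0, 0, 0], "grip": 0}]'

```text
clock: 6.45
eef_pos: [0.4998, 0.1706, 0.2294]
eef_rot: [1.983, 1.984, 0.436]
ft_force: [-0.2, -0.3, -2.6]
opening: 0.0256
```

```bash
python3 tgt.py .06
```

```text
t 6.45 pos [0.4998 0.1706 0.2294] F [-0.2 -0.3 -2.6] open 0.0256
shift tool [ 0.0144 -0.0033  0.0329] turn tool [-0.0051  0.0039 -0.0107]
mouth along n 0.0929 F along n -2.3 moment [-0.03  0.63  0.02]
```

send_rows --targets '[{"linear": [0.014, -0.003, 0.01], "twist": [-0.005, 0.004, -0.01], "grip": 0}, {"linear": [0, 0, 0.01], "twist": [0, 0, 0], "grip": 0}, {"linear": [0, 0, 0.01], "twist": [0, 0, 0], "grip": 0}, {"linear": [0, 0, 0], "twist": [0, 0, 0], "grip": 0}, {"linear": [0, 0, 0], "twist": [0, 0, 0], "grip": 0}]'

```text
clock: 6.95
eef_pos: [0.5126, 0.1809, 0.2005]
eef_rot: [1.978, 1.984, 0.436]
ft_force: [0.2, 0.2, -2.4]
opening: 0.0255
```

```bash
python3 tgt.py .045; python3 - <<'E'
import sys;sys.path.insert(0,'.')
from h import *
a=cam('scene');b=cam('side');cv2.imwrite('pics/c3.png',np.hstack([cv2.resize(a['color'][130:240,310:420],(390,390),interpolation=2),cv2.resize(b['color'][200:310,180:290],(390,390),interpolation=2)]))
E
```

```text
t 6.95 pos [0.5126 0.1809 0.2005] F [ 0.2  0.2 -2.4] open 0.0255
shift tool [ 0.0043 -0.0027  0.0162] turn tool [-0.0026  0.0048 -0.0082]
mouth along n 0.0612 F along n -2.2 moment [0.02 0.64 0.06]
```

View pics/c3.png

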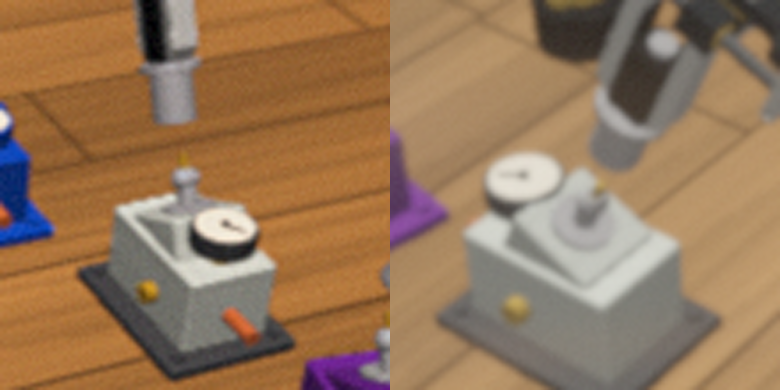

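The crops show the coupler held square to the tilted nipple and just off it, with the mouth at (173,120) left and the pin at (183,160). I'll correct the small lateral error and come down to just above the pin.

send_rows --targets '[{"linear": [0.004, -0.003, 0.008], "twist": [-0.003, 0.005, -0.008], "grip": 0}, {"linear": [0, 0, 0.008], "twist": [0, 0, 0], "grip": 0}, {"linear": [0, 0, 0], "twist": [0, 0, 0], "grip": 0}, {"linear": [0, 0, 0], "twist": [0, 0, 0], "grip": 0}]'

```text
clock: 7.45
eef_pos: [0.5169, 0.1853, 0.1842]
eef_rot: [1.967, 1.993, 0.445]
ft_force: [-0.6, -0.0, -2.0]
opening: 0.0259
```

```bash
python3 tgt.py .04
```

```text
t 7.45 pos [0.5169 0.1853 0.1842] F [-0.6 -0.  -2. ] open 0.0259
shift tool [-0.0001  0.0001  0.0046] turn tool [ 0.002  -0.0011  0.0004]
mouth along n 0.0446 F along n -1.5 moment [-0.01  0.64  0.  ]
```

send_rows --targets '[{"linear": [0, 0, 0.006], "twist": [0.002, -0.001, 0], "grip": 0}, {"linear": [0, 0, 0.006], "twist": [0, 0, 0], "grip": 0}, {"linear": [0, 0, 0.005], "twist": [0, 0, 0], "grip": 0}, {"linear": [0, 0, 0], "twist": [0, 0, 0], "grip": 0}]'

```text
clock: 7.85
eef_pos: [0.5249, 0.1854, 0.1675]
eef_rot: [1.968, 1.993, 0.442]
ft_force: [0.2, -0.4, -3.1]
opening: 0.0259
```

```bash
python3 tgt.py .022
```

```text
t 7.85 pos [0.5249 0.1854 0.1675] F [ 0.2 -0.4 -3.1] open 0.0259
shift tool [-0.0001  0.      0.0041] turn tool [-0.     -0.      0.0004]
mouth along n 0.0261 F along n -2.8 moment [ 0.02  0.66 -0.02]
```

send_rows --targets '[{"linear": [0, 0, 0.005], "twist": [0, 0, 0], "grip": 0}, {"linear": [0, 0, 0.005], "twist": [0, 0, 0], "grip": 0}, {"linear": [0, 0, 0.005], "twist": [0, 0, 0], "grip": 0}]' --newtons 60

```text
clock: 8.15
eef_pos: [0.5307, 0.1859, 0.1533]
eef_rot: [1.968, 1.994, 0.441]
ft_force: [-1.7, -0.4, -2.3]
opening: 0.0256
```

```bash
python3 tgt.py .0
```

```text
t 8.15 pos [0.5307 0.1859 0.1533] F [-1.7 -0.4 -2.3] open 0.0256
shift tool [-0.0006  0.0008  0.0108] turn tool [-0.0007 -0.0001  0.0009]
mouth along n 0.0108 F along n -1.4 moment [-0.01  0.98  0.02]
```

send_rows --targets '[{"linear": [-0.0005, 0.0005, 0.005], "twist": [0, 0, 0], "grip": 0}, {"linear": [0, 0, 0.004], "twist": [0, 0, 0], "grip": 0}, {"linear": [0, 0, 0.003], "twist": [0, 0, 0], "grip": 0}]'

```text
clock: 8.45
eef_pos: [0.536, 0.1862, 0.1428]
eef_rot: [1.967, 1.995, 0.442]
ft_force: [-76.4, -11.9, 104.8]
opening: 0.0256
```

```bash
python3 tgt.py .0
```

```text
t 8.45 pos [0.536  0.1862 0.1428] F [-76.4 -11.9 104.8] open 0.0256
shift tool [-0.0008  0.0003 -0.001 ] turn tool [-0.     -0.0002  0.0017]
mouth along n -0.0010 F along n 127.3 moment [-2.63  7.44 -1.15]
```

The wrist force is far too high (about 130 N): the coupler has bottomed on the seat. I'm easing off straight away.

send_rows --targets '[{"linear": [0, 0, -0.0005], "twist": [0, 0, 0], "grip": 0}]'

```text
clock: 8.55
eef_pos: [0.5356, 0.1862, 0.1435]
eef_rot: [1.967, 1.994, 0.441]
ft_force: [-6.0, -2.4, 2.5]
opening: 0.0257
```

```bash
python3 tgt.py .0
```

```text
t 8.55 pos [0.5356 0.1862 0.1435] F [-6.  -2.4  2.5] open 0.0257
shift tool [-0.0008  0.0004 -0.0001] turn tool [0.0002 0.0004 0.0019]
mouth along n -0.0001 F along n 4.8 moment [-0.59  1.49 -0.27]
```

send_rows --targets '[{"linear": [-0.0003, 0.0002, 0.0005], "twist": [0, 0, 0], "grip": 0}]'

```text
clock: 8.65
eef_pos: [0.5359, 0.1861, 0.1433]
eef_rot: [1.966, 1.995, 0.441]
ft_force: [-8.4, 1.5, 5.5]
opening: 0.0255
```

```bash
python3 tgt.py .0; python3 look.py w4; python3 tgt.py 0; python3 - <<'E'
import sys;sys.path.insert(0,'.')
from h import *
a=cam('scene');b=cam('side');cv2.imwrite('pics/c4.png',np.hstack([cv2.resize(a['color'][130:240,310:420],(390,390),interpolation=2),cv2.resize(b['color'][200:310,180:290],(390,390),interpolation=2)]))
# coupler in tool frame (button top), and world along the nipple
o=manip.get_obs();P=np.load('w4.npz')['P'];q=((P-o['eef_pos'])@R.from_rotvec(o['eef_rot']).as_matrix())[250:330,240:330].reshape(-1,3)
s=q[(q[:,2]>-.0375)&(q[:,2]<-.0325)&(abs(q[:,0])<.03)&(abs(q[:,1])<.009)];print(len(s),s.mean(0).round(4),np.median(s[:,2]).round(4))
E
python3 tgt.py 0
```

```text
t 8.65 pos [0.5359 0.1861 0.1433] F [-8.4  1.5  5.5] open 0.0255
shift tool [-0.0007  0.0003 -0.0004] turn tool [0.0004 0.0002 0.0022]
mouth along n -0.0004 F along n 8.5 moment [0.39 1.9  0.17]
8.65 [0.5359 0.1861 0.1433] [1.9663 1.9946 0.4414] 0.025506585329889017
[[0.906, 0.09, -0.414, 0.467], [0.013, 0.971, 0.237, 0.255], [0.424, -0.22, 0.879, 0.29], [0.0, 0.0, 0.0, 1.0]]
t 8.7 pos [0.5359 0.1861 0.1433] F [-9.3  0.2  8.4] open 0.026
shift tool [-0.0008  0.0003 -0.0005] turn tool [0.0004 0.0001 0.0023]
mouth along n -0.0005 F along n 11.5 moment [0.   1.79 0.03]
1105 [ 0.0008  0.0005 -0.0354] -0.0355
t 8.8 pos [0.5359 0.1861 0.1433] F [-10.2  -0.3   8. ] open 0.0255
shift tool [-0.0007  0.0003 -0.0005] turn tool [0.0003 0.0002 0.0023]
mouth along n -0.0005 F along n 11.6 moment [-0.02  1.81 -0.  ]
```

View pics/c4.png

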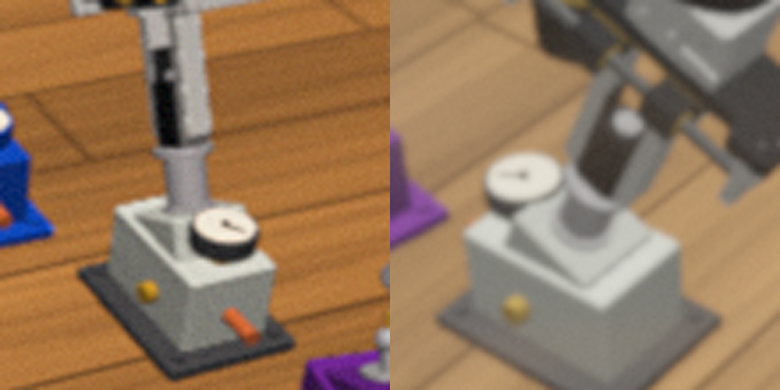

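The crops show the sleeve down on the seat and coaxial with the nipple. The force along the nipple is a steady 11.6 N, or about 14 N with the coupler's weight added. That is more than the pin's 8 N, so the mouth is bearing on the seat. The coupler has slipped no more than 0.6 mm in the fingers.

```bash
python3 tgt.py 0; python3 -c "
from cell import manip
print(manip.job_done())"; python3 tgt.py 0
```

```text
t 8.8 pos [0.5359 0.1861 0.1433] F [-10.2  -0.3   8. ] open 0.0255
shift tool [-0.0007  0.0003 -0.0005] turn tool [0.0003 0.0002 0.0023]
mouth along n -0.0005 F along n 11.6 moment [-0.02  1.81 -0.  ]
the job is handed in; nothing more can be done
None
the job is handed in; nothing more can be done
```

The coupler is on the nipple, fully home and still gripped, but the push passed the 120 N wrist limit, which may fail the run. I handed the job in at 8.8 s.

**What I did:** I found the coupler and block with the cameras, gripped the coupler just above its flange and lifted it out of its rest. I then tilted it 25° in line with the nipple, pressed it over the bumps and held it there.

**Limit passed:** when the coupler bottomed on the seat, the wrist force read about 130 N. My last 3 to 5 mm steps were too coarse. I backed off in the next row (0.1 s later), but that reading exceeds the limit and no verdict was reported.

**Last checks:**
- **Position:** the measured pose puts the mouth at -0.5 mm along the nipple and within about 1 mm sideways. The axes agree to within 0.003 rad.
- **Push:** a steady 11.6 N along the nipple, about 14 N with the coupler's weight added. The pin's spring gives at most 8 N, so the mouth is bearing on the seat and the pin is pressed in. The pin's travel can't be read directly, so this is inferred.
- **Grip:** fingers closed on the 26 mm grip at a 60 N setting, with at most 0.6 mm of slip.
- **Bystanders:** the arm's path stayed clear of the stand, spool and tin. I did not measure them again at the end.

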